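# Third hand: press a specimen ledge to the sprung display panel

## Task

Take the wooden specimen ledge whose back plate is as wide as the small upright panel in the spring jig (leave the narrow ledge and everything else alone), and hold it up with the flat face of its back plate squarely against the front of the panel, sides and top edges lined up. Press the panel gently back until its brass pointer stands midway between the two pins of the scale, never to the end of its travel, and keep it steady there for at least three seconds. Finish while still gripping the ledge and pressing at that force: do not let go, I will screw it on from behind.

Things in the scene. Friction and masses are not known exactly. Their poses are not given: they have to be found in the camera images.
- wide_ledge: To be held: wooden block 30 mm high, 36 mm wide (y), 80 long (x -46 to +34 mm), 4 mm lip at the free end; at the other end an upright back plate 96 wide (y), 56 high, 12 thick (x +34 to +46 mm), flat outer face looking along +x. 0.15 kg. Origin: underside, 46 mm from either end, near the centre of mass: grip here across the 36 mm; z up. Stands on the table, yaw up to 1.2 rad.
- wide_ledge_top (a point): Middle of the upper edge of the wide ledge's flat outer face: 46 mm along x from the ledge's origin and 56 mm above it. Axes as the ledge's.
- narrow_ledge: Leave alone: wooden block 30 mm high, 36 mm wide (y), 80 long (x -46 to +34 mm), 4 mm lip at the free end; at the other end an upright back plate 56 wide (y), 56 high, 12 thick (x +34 to +46 mm), flat outer face looking along +x. 0.15 kg. Origin: underside, 46 mm from either end, near the centre of mass: grip here across the 36 mm; z up. Stands on the table, yaw up to 1.2 rad.
- jig: Jig fixed to the table, yaw within 0.25 rad. Base 128 x 150 x 12 mm (x -28 to +100), back block 112 wide, 157 high at x 75 to 97 (with screwdriver holes), sprung panel before it. Origin: on the table below the middle of the panel's front face at rest; x = pressing direction, away from the robot; z up. Scale bar along x at y = +63, z = 145 mm, two upright pins (tops z = 166) at x = 18 and 34 mm.
- panel_top (a point): Middle of the panel's upper front edge, 165 mm above the table; moves with the panel, axes as the jig's (x = into the panel). The panel is wood, 96 mm wide, 60 high (105 to 165 mm above the table), 12 thick, with two screw holes; free space in front of it and under it. Lined up, the ledge's underside hangs 109 mm above the table (a black tray near the jig has a rim up to 75 mm high).
- panel (a joint): How far the panel is pressed back along the jig's x, in m: 0 at rest, 0.036 at its end stop. Spring of 500 N/m: 0.020 is 10 N and puts the pointer (a brass lug at the panel's left edge, 6 mm behind its front face) midway between the pins; the pins stand for 0.012 (6 N) and 0.028 (14 N).
- garnet: Bystander, leave alone: dark red garnet crystal, 40 x 41 x 37 mm, loose, beyond the ledges; origin at its underside.
- fluorite_cubes: Bystander, leave alone: three green fluorite cubes, 33 x 49 x 35 mm, loose, beyond the ledges; origin at its underside.
- marker_pen: Bystander, leave alone: felt marker with a red cap, 131 mm long, 14 mm thick, lying left of the jig; origin at its underside.
- thumbnail_box: Bystander, leave alone: small clear specimen box, 38 x 38 x 35 mm, left of the jig; origin at its underside.

How it is judged:
On the way, in this order (a step that is already met when the one before it is completed fails the run):
1. the wide ledge is lifted clear of the table in the fingers, not yet at the panel (height (world z) of wide_ledge above 0.03 m and contact force between the fingers and wide_ledge above 1 N and contact force between wide_ledge and panel below 0.1 N), for 0.1 s.
2. the ledge is pressed on the panel, lined up, with the pointer between the pins, steadily for 3 s (value of joint panel between 0.011 and 0.029 m and contact force between wide_ledge and panel between 5 and 16 N and x of wide_ledge_top in the frame of panel_top between -0.004 and 0.003 m and y of wide_ledge_top in the frame of panel_top between -0.01 and 0.01 m and z of wide_ledge_top in the frame of panel_top between -0.01 and 0.01 m and angle between the x axis of wide_ledge and the x axis of panel_top, either way round below 0.12 rad and angle between wide_ledge's own z axis and vertical below 0.12 rad and x of wide_ledge in the frame of panel_top below -0.04 m and contact force between the fingers and wide_ledge above 1 N and height (world z) of wide_ledge above 0.08 m and linear speed of wide_ledge below 0.015 m/s and velocity of joint panel between -0.015 and 0.015 m/s), for 2.8 s.
At the end, for the whole second after the job is handed in: Fingers grip the wide ledge in the air, upright and square to the panel within 0.12 rad, back plate flat on the panel (within 4 mm), top and side edges lined up within 10 mm; panel pressed back 11 to 29 mm with 5 to 16 N; ledge and panel still (under 15 mm/s) (all of step 2); the arm keeps its last pose, push and grip.
It fails at once if the panel is driven to the end of its travel (value of joint panel above 0.035 m).
It fails at once if the panel is pressed with more than 25 N (contact force between anything else and panel above 25 N).
It fails at once if another thing on the table is pushed more than 30 mm (distance of any of narrow_ledge, garnet, fluorite_cubes, marker_pen, thumbnail_box from where it was at the start of the episode above 0.03 m).
It also fails if it takes over 50 s, if anything falls off the work surface, if the arm or the gripper's body presses on something with over 40 N, if the wrist force passes 120 N, or if a joint passes its speed limit or range.

## Robot

A 6-joint arm with a two-finger parallel gripper is mounted at the origin on a cart in front of the work surface, level with it; the furniture and walls round the work are solid. World frame = base frame: x ahead of the robot, y to its left, z up, the work surface at z = 0. Lengths are in m, angles in rad, forces in N, time in s.
With the tool pointing down it reaches from about 0.4 to 0.925 m from the base axis. Payload 12.5 kg.
Tool frame: the origin (TCP) lies at the very end of the fingers, on their centre line; the grasp point (between the pads) lies 19 mm behind it (grip_depth is the x of the grasp point in the tool frame, in m); x points along the fingers, z is the direction in which the jaws open and shut, and the axes are right-handed (so a half turn about x gives the same grasp; the last joint's range is limited). The gripper opens to 95 mm and grips with 3 to 60 N. Pads are 20 mm wide; open, the fingers measure 119 mm over their backs; the gripper's body (75 mm by 180 mm) begins 59 mm behind the grasp point.
Start: joints at [1.13, 0.491, 1.559, -0, 1.092, -0.106], TCP at [0.205, 0.59, 0.176] pointing down, gripper open.
Joint ranges: [-3.1, 3.1], [-0.84, 2.19], [0.05, 2.79], [-1.13, 4.28], [0.06, 2.93], [-2.69, 2.69]. Speed limits (rad/s): [2.22, 2.22, 2.79, 3.14, 3.14, 3.14].

## Interface

Orientations are given as [roll, pitch, yaw] about the fixed x, y, z axes, in that order (R = Rz(yaw) Ry(pitch) Rx(roll)).
In Python, from bench import read_state, read_camera, camera_params, sign_off, grip_depth gives the robot as it stands.
- The arm moves only by the shell command python3 -m creep 'ROWS' [FORCE]. ROWS is JSON, a list of rows, each a list of 7 numbers: the shift along the tool's x, y, z in m, then the turn, a rotation vector about the tool's x, y, z in degrees, then the opening, from 0 (shut) to 1 (fully open). A call has 1 to 5 rows; each row shifts and turns the commanded pose from where the row before left it, along the tool's axes as they then stand; what a row does not reach is not made up. A row lasts 1/8 s, in which the tool goes at most 62.5 mm and 10.7 degrees, less where a joint would pass 70% of its speed; a pose out of reach is approached as far as the arm can. A call is refused whole if a number of a shift passes 0.0625 or a number of a turn 10.7, either way. A call with a gripper value outside its range is refused whole. The fingers move at their own pace and stop on an object; FORCE is the grip in N (left out, the last holds). Time passes only in rows, so rows that do not move let the fingers close. It gives the time, the measured TCP pose, the force and the opening at its end, in the units of the state.
- read_state(): the state, without advancing time (a new reading comes with each control period).
- read_camera(name): name is "side" or "top" or "wrist"; returns the picture (384x512x3 uint8, blue, green, red); there is no depth.
- camera_params(name): a dict with "fx", "fy", "cx", "cy" (pixels), "rvec" (rotation vector, rad) and "tvec" (3), from world to camera coordinates, as OpenCV has them; the wrist camera has in their place "hand_eye" (4x4, takes a point from camera to tool coordinates, whose origin is the TCP and whose axes are the tool frame's). Camera axes: x right, y down, z forward; pixel columns grow to the right and rows downward; lengths in m; the calibration is good to about 2 mm. A picture is of the moment at which its call begins: read the wrist's pose just before it. camera_params takes no time and is no camera call.
- sign_off(): hands the job in, once; it reports no verdict.
The state is a dict: "t": time; "qpos": joint angles; "qvel": joint speeds; "joint_efforts": joint torques, N m; "tcp_pos": TCP position; "eef_rot": TCP orientation; "force": force on the tool from outside, world axes, zero at the start; "ft_torque": the same for the moment, N m; "finger_gap": opening from 0.0 (shut) to 1.0 (fully open).
Only numpy, scipy, OpenCV 4.12 (cv2) and the standard library are available. Lean on these libraries where they do the work, as an engineer would, in place of code of your own. Each camera call takes 0.05 s, during which the arm holds its last target.

## Working session

There is one attempt and no reset: what is moved stays moved. The work goes in short steps, Python scripts to look and compute and a shell command to move; the robot and the scene stay as the last step left them, time stands still between calls to the robot, and variables do not carry over. Pictures are saved under pics/ and viewed, and the job is handed in when it is done.

```bash
ls; mkdir -p pics; python3 - <<'E'
from bench import *
import cv2,numpy as np
print(read_state())
for n in ['side','top','wrist']:
    im=read_camera(n); cv2.imwrite(f'pics/{n}0.png',im); print(n,camera_params(n))
print(grip_depth)
E
```

```text
pics
{'t': 0.0, 'qpos': array([ 1.13038109e+00,  4.91560676e-01,  1.55944032e+00,  1.44853793e-06,
        1.09169563e+00, -1.05612792e-01]), 'qvel': array([-8.36874094e-04, -1.39725968e-06,  1.61329710e-04,  2.33652276e-03,
       -1.34822933e-04, -2.00621806e-05]), 'joint_efforts': array([ 1.73962886e-03, -6.12640071e+01, -2.58181858e+01,  6.93216850e-02,
        4.82807436e-02, -9.12160476e-05]), 'tcp_pos': array([0.20522928, 0.59004622, 0.17496422]), 'eef_rot': array([ 3.03481614,  1.56969236, -2.01237595]), 'force': array([ 0.71081705, -0.13853147,  0.37973458]), 'ft_torque': array([0.02934268, 0.08226687, 0.04253556]), 'finger_gap': 0.9968138396861707}
side {'fx': 469.56544148819455, 'fy': 469.56544148819455, 'cx': 261.62436286172715, 'cy': 195.1654611531765, 'rvec': array([ 1.87044649, -1.7077596 ,  0.62856273]), 'tvec': array([-0.19113814,  0.48471662,  0.84846531])}
top {'fx': 479.60946735759177, 'fy': 479.60946735759177, 'cx': 253.87143086060846, 'cy': 196.33495720474454, 'rvec': array([ 2.15028356, -2.13017005,  0.16943317]), 'tvec': array([-0.13744757,  0.54119385,  1.31796148])}
wrist {'fx': 271.2216769163862, 'fy': 271.2216769163862, 'cx': 259.10082219039174, 'cy': 190.65694449672006, 'hand_eye': array([[-7.56806253e-04, -2.87700560e-01,  9.57720113e-01,
        -2.10155077e-01],
       [ 7.02959688e-04, -9.57720304e-01, -2.87700062e-01,
         8.20537512e-02],
       [ 9.99999467e-01,  4.55505426e-04,  9.27050610e-04,
         9.50416497e-04],
       [ 0.00000000e+00,  0.00000000e+00,  0.00000000e+00,
         1.00000000e+00]])}
-0.0188
```

View pics/top0.png

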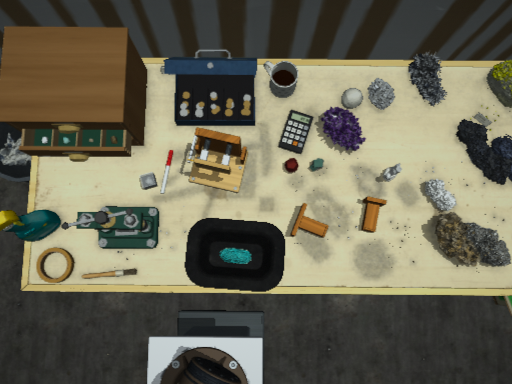

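View pics/side0.png

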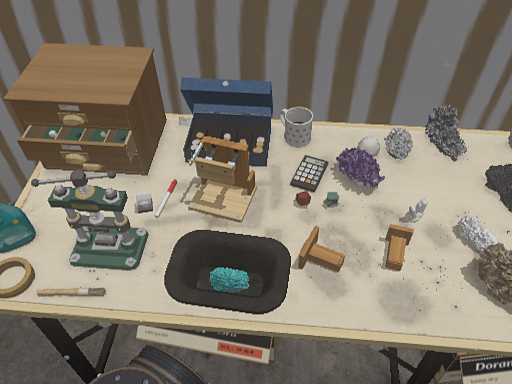

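View pics/wrist0.png

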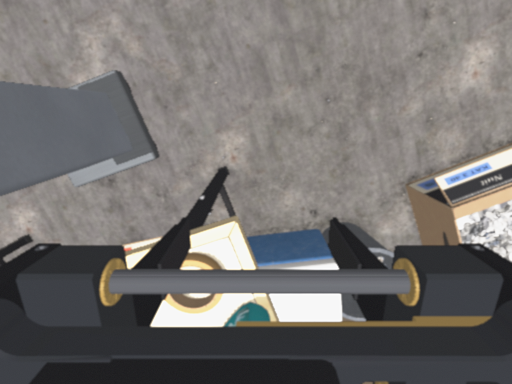

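```bash
cat > h.py <<'E'
import numpy as np,cv2
from bench import *
from scipy.spatial.transform import Rotation as R
def KRt(n):
    p=camera_params(n);K=np.array([[p['fx'],0,p['cx']],[0,p['fy'],p['cy']],[0,0,1.]])
    return K,np.array(p['rvec']),np.array(p['tvec'])
def KRt_w(s):
    p=camera_params('wrist');K=np.array([[p['fx'],0,p['cx']],[0,p['fy'],p['cy']],[0,0,1.]])
    T=np.eye(4);T[:3,:3]=R.from_euler('xyz',s['eef_rot']).as_matrix();T[:3,3]=s['tcp_pos']
    C=np.linalg.inv(T@p['hand_eye']);return K,R.from_matrix(C[:3,:3]).as_rotvec(),C[:3,3]
def proj(c,P):
    K,r,t=c;return cv2.projectPoints(np.array(P,float).reshape(-1,3),r,t,K,None)[0].reshape(-1,2)
def back(c,uv,z):
    K,r,t=c;Rm=R.from_rotvec(r).as_matrix();o=-Rm.T@t
    d=(Rm.T@np.linalg.inv(K)@np.c_[np.array(uv,float).reshape(-1,2),np.ones(np.array(uv).size//2)].T).T
    return o+d*((z-o[2])/d[:,2])[:,None]
def tri(cs,uvs):
    A=[]
    for (K,r,t),uv in zip(cs,uvs):
        P=K@np.c_[R.from_rotvec(r).as_matrix(),t]
        A+=[uv[0]*P[2]-P[0],uv[1]*P[2]-P[1]]
    A=np.array(A);return np.linalg.lstsq(A[:,:3],-A[:,3],rcond=None)[0]
def crop(im,x,y,w,h,k,fn):
    c=cv2.resize(im[y:y+h,x:x+w],None,fx=k,fy=k,interpolation=cv2.INTER_CUBIC)
    for i in range(0,w,10):cv2.putText(c,str(x+i),(i*k,8),0,.3,(0,0,255),1);cv2.line(c,(i*k,8),(i*k,14),(0,0,255),1)
    for i in range(0,h,10):cv2.putText(c,str(y+i),(0,i*k+3),0,.3,(0,0,255),1);cv2.line(c,(20,i*k),(26,i*k),(0,0,255),1)
    cv2.imwrite(fn,c)
E
python3 - <<'E'
from h import *
t=cv2.imread('pics/top0.png');s=cv2.imread('pics/side0.png')
print(proj(KRt('top'),[[.205,.59,.175],[0,0,0]]))
crop(t,285,195,110,60,7,'pics/a.png');crop(t,180,115,80,80,7,'pics/b.png')
crop(s,290,215,130,65,6,'pics/c.png');crop(s,180,130,90,95,6,'pics/d.png')
E
```

```text
[[-41.65809327 320.95978206]
 [203.85391731 393.27674938]]
```

View pics/a.png

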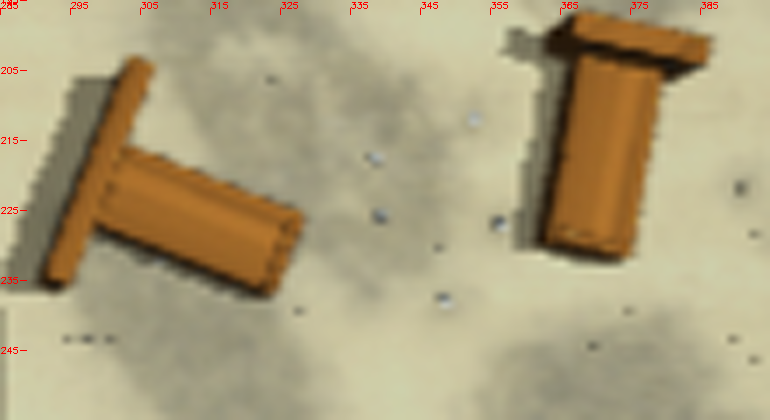

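View pics/b.png

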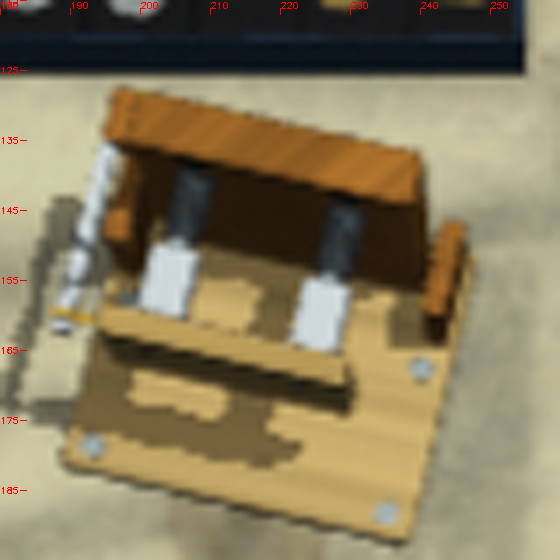

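View pics/c.png

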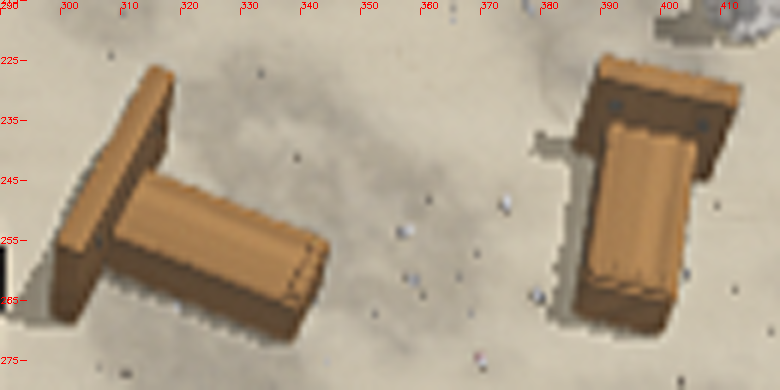

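View pics/d.png

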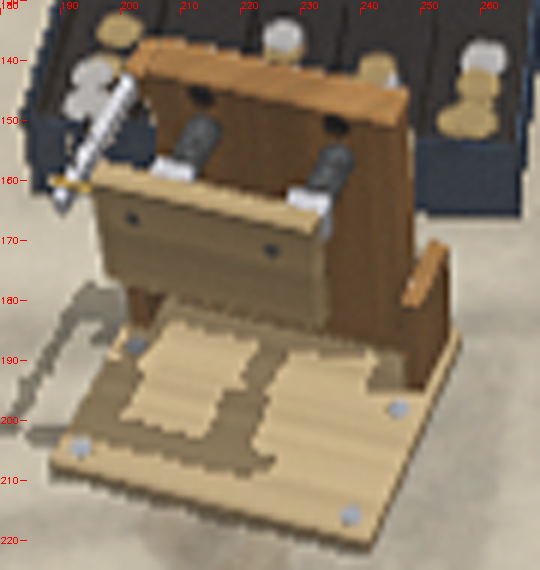

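```bash
python3 - <<'E'
from h import *
from scipy.optimize import least_squares
T=KRt('top');S=KRt('side')
def fit(obj,uvT,uvS,x0,name):
    def w(p,o):
        c,s=np.cos(p[2]),np.sin(p[2]);o=np.array(o,float)
        return np.c_[p[0]+c*o[:,0]-s*o[:,1],p[1]+s*o[:,0]+c*o[:,1],o[:,2]]
    for nm,(a,b) in {'T':(1,0),'S':(0,1),'both':(1,1)}.items():
        def f(p):
            r=[]
            if a:r.append((proj(T,w(p,[o for o,_ in uvT]))-[u for _,u in uvT]).ravel())
            if b:r.append((proj(S,w(p,[o for o,_ in uvS]))-[u for _,u in uvS]).ravel())
            return np.concatenate(r)
        q=least_squares(f,x0,loss='soft_l1');print(name,nm,q.x.round(4),'cost',round(q.cost,2),f(q.x).round(1))
h=.048
L=lambda x,y,z:(x/1000,y/1000,z/1000)
fit(0,[(L(46,48,56),(291.4,235.7)),(L(34,48,56),(294.7,236.4)),(L(46,-48,56),(304,202.9)),(L(34,-48,56),(307.1,204.7)),(L(-46,-18,34),(328.3,225.4))],
 [(L(46,-48,56),(315.3,225.8)),(L(34,-48,56),(318.8,227.5)),(L(46,48,56),(299.5,255)),(L(34,48,56),(303.7,256.7)),(L(-46,-18,34),(344.7,255.5)),(L(-46,18,34),(340.3,265.8)),(L(-46,18,0),(339.7,272)),(L(34,48,0),(302.5,269.2))],
 [.45,-.25,1.2],'ledge')
fit(0,[(L(0,48,165),(193.9,162.1)),(L(0,-48,165),(229.3,170)),(L(-28,75,12),(188.6,180.6)),(L(-28,-75,12),(238.6,192.2)),(L(97,56,157),(196.9,127.6)),(L(97,-56,157),(240.3,137.1)),(L(75,-56,157),(239.7,143.6))],
 [(L(0,48,165),(195.8,160)),(L(0,-48,165),(233,168)),(L(0,48,105),(197.5,175.8)),(L(0,-48,105),(233.7,183.7)),(L(-28,75,12),(188.3,207.5)),(L(-28,-75,12),(241.7,221.2)),(L(97,-56,157),(248,145.3)),(L(97,56,157),(204.2,136.7))],
 [.6,0,-.2],'jig')
print(proj(T,[[.55,-.2,0],[.65,-.2,0]]))
# tray rim
print('tray',back(T,[(187,222),(284,222),(187,288),(284,288)],.07).round(3))
for n,u in dict(garnet=(291,165),fluor=(317,163),calc=(296,130),pen1=(170,152),pen2=(165,191),box=(149,180),narrow=(373,214)).items(): print(n,back(T,[u],.02).round(3))
E
```

```text
ledge T [ 0.4613 -0.2965  1.2067] cost 1.05 [-0.4 -0.7  0.4  0.2 -0.9  0.2  0.  -0.1  0.8  0.3]
ledge S [ 0.4622 -0.2973  1.1981] cost 4.02 [-0.2 -0.7  0.9 -0.6 -0.6  0.1  0.   0.4  1.1 -1.7  0.1 -0.2 -1.   1.4
 -0.1  1. ]
ledge both [ 0.4618 -0.297   1.2026] cost 5.36 [-0.2 -1.   0.5 -0.1 -0.6 -0.   0.3 -0.3  1.   0.2 -0.5 -0.5  0.7 -0.4
 -0.7  0.4 -0.   0.6  1.  -1.6  0.  -0.1 -1.   1.5 -0.2  1.3]
jig T [ 0.6019 -0.0207 -0.2071] cost 2.94 [-0.5  0.1 -0.  -0.1 -0.   0.7  0.2 -0.   2.5 -0.2  0.2 -0.9 -1.   0.4]
jig S [ 0.6008 -0.0214 -0.1908] cost 5.67 [-1.3  0.3 -0.5  0.1 -0.1  1.7  0.2  1.6 -0.5 -0.2  0.7 -1.5  0.2 -1.1
  1.9 -0.7]
jig both [ 0.6015 -0.0211 -0.1994] cost 9.0 [-0.4  0.4  0.1 -0.   0.1  1.   0.4 -0.   2.3  0.   0.1 -1.  -1.   0.4
 -1.3 -0.  -0.7  0.  -0.2  1.4  0.   1.5 -0.6 -0.6  0.5 -1.5  0.3 -1.1
  2.2 -0.9]
[[276.97518771 196.2864804 ]
 [277.03348387 162.91850374]]
tray [[ 0.465  0.051  0.07 ]
 [ 0.467 -0.216  0.07 ]
 [ 0.286  0.046  0.07 ]
 [ 0.289 -0.216  0.07 ]]
garnet [[ 0.64 -0.24  0.02]]
fluor [[ 0.646 -0.316  0.02 ]]
calc [[ 0.745 -0.255  0.02 ]]
pen1 [[0.675 0.114 0.02 ]]
pen2 [[0.559 0.125 0.02 ]]
box [[0.591 0.172 0.02 ]]
narrow [[ 0.498 -0.475  0.02 ]]
```

```bash
cat > d.py <<'E'
from h import *
import sys
# python3 d.py x y z yawz : tool x down, tool z at yaw
def delta(x,y,z,yaw,s=None):
    s=s or read_state()
    M=R.from_euler('xyz',s['eef_rot']); 
    xz=np.array([0,0,-1.]);zz=np.array([np.cos(yaw),np.sin(yaw),0]);
    G=R.from_matrix(np.c_[xz,np.cross(zz,xz),zz])
    print('tcp',s['tcp_pos'].round(4),'toolshift',M.inv().apply(np.array([x,y,z])-s['tcp_pos']).round(4),'turn deg',np.degrees((M.inv()*G).as_rotvec()).round(2))
    print('axes y',M.as_matrix()[:,1].round(3),'z',M.as_matrix()[:,2].round(3),'q',s['qpos'].round(3),'F',s['force'].round(2),'gap',round(s['finger_gap'],3),'t',round(s['t'],3))
if __name__=='__main__': delta(*map(float,sys.argv[1:]))
E
for y in 2.77 -0.37; do python3 d.py .4618 -.297 .005 $y;done; for y in 1.37 -1.77;do python3 d.py .576 -.016 .114 $y;done
python3 - <<'E'
from h import *
t=cv2.imread('pics/top0.png');s=cv2.imread('pics/side0.png')
T=KRt('top');S=KRt('side')
print('press handle', tri([T,S],[(75,225),(36,182)]),tri([T,S],[(118,220),(82,176)]))
E
```

```text
tcp [0.2053 0.5901 0.1751] toolshift [ 0.1707 -0.5338 -0.7534] turn deg [-8.789e+01 -3.000e-02 -4.000e-02]
axes y [-0.944  0.329  0.   ] z [ 0.329  0.944 -0.001] q [ 1.13   0.491  1.559 -0.     1.092 -0.106] F [ 0.54  0.18 -0.9 ] gap 0.999 t 0.15
tcp [0.2053 0.5901 0.1751] toolshift [ 0.1707 -0.5338 -0.7534] turn deg [ 9.202e+01 -4.000e-02  3.000e-02]
axes y [-0.944  0.329  0.   ] z [ 0.329  0.944 -0.001] q [ 1.13   0.491  1.559 -0.     1.092 -0.106] F [ 0.54  0.18 -0.9 ] gap 0.999 t 0.15
tcp [0.2053 0.5901 0.1751] toolshift [ 0.0614 -0.5493 -0.4506] turn deg [-7.68 -0.04 -0.01]
axes y [-0.944  0.329  0.   ] z [ 0.329  0.944 -0.001] q [ 1.13   0.491  1.559 -0.     1.092 -0.106] F [ 0.54  0.18 -0.9 ] gap 0.999 t 0.15
tcp [0.2053 0.5901 0.1751] toolshift [ 0.0614 -0.5493 -0.4506] turn deg [ 1.7223e+02 -1.0000e-02  7.0000e-02]
axes y [-0.944  0.329  0.   ] z [ 0.329  0.944 -0.001] q [ 1.13   0.491  1.559 -0.     1.092 -0.106] F [ 0.54  0.18 -0.9 ] gap 0.999 t 0.15
press handle [0.43190593 0.29843837 0.25697296] [0.44202607 0.19620061 0.27398209]
```

```bash
python3 -m creep '[[-0.0625,0,0,0,0,0,1],[-0.0625,0,0,0,0,0,1],[-0.0625,0,0,0,0,0,1],[0,-0.0435,-0.0424,0,0,0,1],[0,-0.0435,-0.0424,0,0,0,1]]'
python3 -m creep '[[0,-0.0435,-0.0424,0,0,0,1],[0,-0.0435,-0.0424,0,0,0,1],[0,-0.0435,-0.0424,0,0,0,1],[0,-0.0435,-0.0424,0,0,0,1],[0,-0.0435,-0.0424,0,0,0,1]]'
python3 d.py .4618 -.297 .15 -.37
```

```text
t: 0.78
tcp_pos: [0.2599, 0.4804, 0.3631]
eef_rot: [-0.548, 1.57, 0.689]
force: [0.2, 0.1, -1.0]
finger_gap: 1.002
t: 1.4
tcp_pos: [0.3958, 0.2081, 0.3631]
eef_rot: [-0.687, 1.571, 0.549]
force: [0.9, 0.9, -0.0]
finger_gap: 1.003
tcp [0.3958 0.2081 0.3631] toolshift [ 0.213  -0.2282 -0.4555] turn deg [ 9.203e+01  2.000e-02 -0.000e+00]
axes y [-0.945  0.328 -0.   ] z [0.328 0.945 0.   ] q [ 0.336  0.074  1.657  0.     1.411 -0.9  ] F [ 0.89  0.86 -0.03] gap 1.003 t 1.4
```

```bash
python3 -m creep '[[0,-0.0253,-0.0506,0,0,0,1],[0,-0.0253,-0.0506,0,0,0,1],[0,-0.0253,-0.0506,0,0,0,1],[0,-0.0253,-0.0506,0,0,0,1],[0,-0.0253,-0.0506,0,0,0,1]]'
python3 -m creep '[[0,-0.0253,-0.0506,0,0,0,1],[0,-0.0253,-0.0506,0,0,0,1],[0,-0.0253,-0.0506,0,0,0,1],[0,-0.0253,-0.0506,0,0,0,1],[0,0,0,10.5,0,0,1]]'
python3 -m creep '[[0,0,0,10.5,0,0,1],[0,0,0,10.5,0,0,1],[0,0,0,10.5,0,0,1],[0,0,0,10.5,0,0,1],[0,0,0,10.5,0,0,1]]'
python3 -m creep '[[0,0,0,10.5,0,0,1],[0,0,0,10.5,0,0,1],[0,0,0,8,0,0,1],[0,0,0,0,0,0,1]]'
python3 d.py .4618 -.297 .12 -.37
python3 - <<'E'
from h import *
s=read_state();im=read_camera('wrist');cv2.imwrite('pics/w1.png',im)
np.savez('pics/w1.npz',**s)
T=KRt_w(s)
p=(.4618,-.297,1.2026)
c,sn=np.cos(p[2]),np.sin(p[2])
o=np.array([(46,48,56),(46,-48,56),(34,48,56),(34,-48,56),(-46,18,34),(-46,-18,34)])/1e3
w=np.c_[p[0]+c*o[:,0]-sn*o[:,1],p[1]+sn*o[:,0]+c*o[:,1],o[:,2]]
uv=proj(T,w);print(uv.round(1))
for u in uv: cv2.circle(im,tuple(int(v) for v in u.round()),2,(0,0,255),-1)
cv2.imwrite('pics/w1b.png',im)
E
```

```text
t: 2.02
tcp_pos: [0.4315, -0.0724, 0.3631]
eef_rot: [-0.943, 1.571, 0.292]
force: [1.1, 0.0, -0.4]
finger_gap: 1.004
t: 2.65
tcp_pos: [0.4606, -0.2982, 0.3615]
eef_rot: [1.507, 1.569, 2.553]
force: [-0.3, 0.7, -0.5]
finger_gap: 0.997
t: 3.28
tcp_pos: [0.4607, -0.2949, 0.3628]
eef_rot: [2.2, 1.57, 2.33]
force: [-0.6, 0.1, -0.3]
finger_gap: 1.004
t: 3.78
tcp_pos: [0.4608, -0.2949, 0.3628]
eef_rot: [2.551, 1.57, 2.183]
force: [0.1, 0.4, 0.2]
finger_gap: 1.002
tcp [ 0.4608 -0.2949  0.3628] toolshift [ 0.2428 -0.0016  0.0018] turn deg [ 0.08 -0.02 -0.01]
axes y [0.36  0.933 0.   ] z [ 0.933 -0.36  -0.   ] q [-0.69   0.242  1.451  0.     1.45  -0.321] F [0.08 0.44 0.18] gap 1.002 t 3.775
[[234.6 130.7]
 [286.1 130.7]
 [234.8 137.2]
 [285.9 137.2]
 [251.4 175.9]
 [269.1 175.9]]
```

View pics/w1b.png

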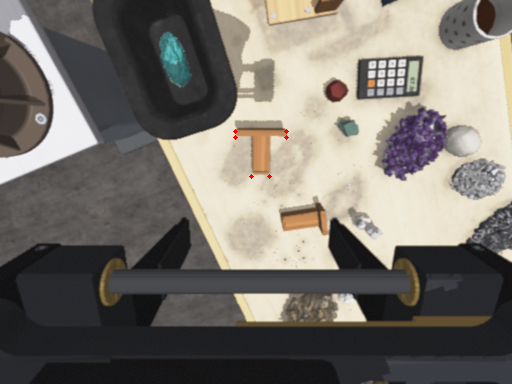

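```bash
python3 -m creep '[[0.06,-0.0016,0.0018,0,0,0,1],[0.06,0,0,0,0,0,1],[0.06,0,0,0,0,0,1],[0.04,0,0,0,0,0,1],[0,0,0,0,0,0,1]]'
python3 d.py .4618 -.297 .005 -.37
python3 - <<'E'
from h import *
s=read_state();im=read_camera('wrist');cv2.imwrite('pics/w2.png',im)
T=KRt_w(s)
p=(.4618,-.297,1.2026)
c,sn=np.cos(p[2]),np.sin(p[2])
o=np.array([(46,48,56),(46,-48,56),(34,48,56),(34,-48,56),(-46,18,34),(-46,-18,34)])/1e3
w=np.c_[p[0]+c*o[:,0]-sn*o[:,1],p[1]+sn*o[:,0]+c*o[:,1],o[:,2]]
uv=proj(T,w);print(uv.round(1))
for u in uv: cv2.circle(im,tuple(int(v) for v in u.round()),1,(0,0,255),-1)
crop(im,180,150,160,120,5,'pics/w2b.png')
E
```

```text
t: 4.45
tcp_pos: [0.4609, -0.2963, 0.1409]
eef_rot: [2.8, 1.566, 2.433]
force: [0.5, 0.4, 0.7]
finger_gap: 0.998
tcp [ 0.4609 -0.2963  0.1409] toolshift [ 0.1359 -0.0005  0.0017] turn deg [ 0.16 -0.28 -0.1 ]
axes y [0.359 0.933 0.002] z [ 0.933 -0.359 -0.005] q [-0.692  0.424  1.786  0.     0.937 -0.325] F [0.49 0.36 0.7 ] gap 0.998 t 4.45
[[216.7 144.9]
 [305.5 145.1]
 [217.2 155.9]
 [304.9 156.2]
 [246.4 216.5]
 [275.1 216.6]]
```

View pics/w2b.png

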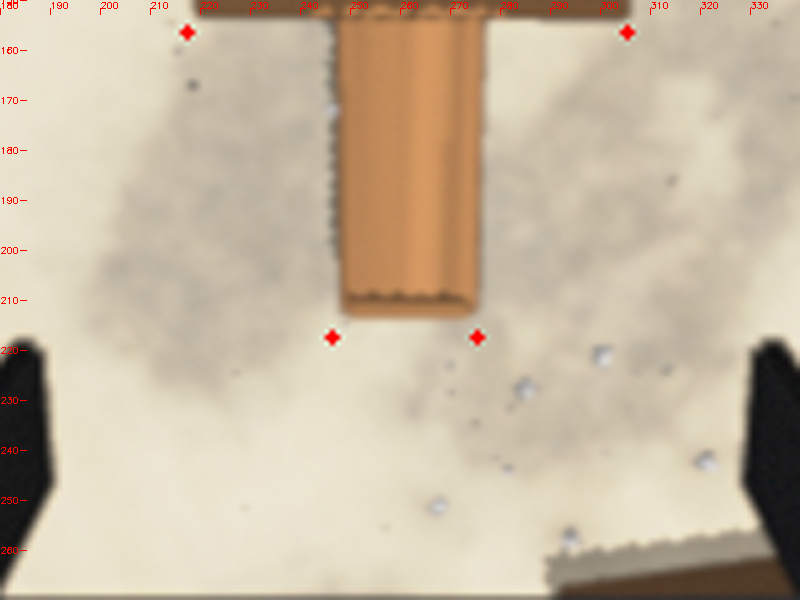

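```bash
python3 -m creep '[[0.05,0.0015,0.0015,0,0,0,1],[0.05,0,0,0,0,0,1],[0.02,0,0,0,0,0,1],[0.012,0,0,0,0,0,1],[0,0,0,0,0,0,1]]'
python3 d.py .4618 -.297 .005 -.37
```

```text
t: 5.12
tcp_pos: [0.4645, -0.2968, 0.0119]
eef_rot: [-0.24, 1.57, -0.61]
force: [0.3, 0.2, -0.5]
finger_gap: 0.999
tcp [ 0.4645 -0.2968  0.0119] toolshift [ 0.0069 -0.0012 -0.0024] turn deg [0.05 0.07 0.02]
axes y [ 0.361  0.933 -0.   ] z [ 0.933 -0.361  0.001] q [-0.688  0.609  1.892  0.     0.64  -0.319] F [ 0.31  0.25 -0.54] gap 0.999 t 5.125
```

```bash
python3 -m creep '[[0.006,0.0005,-0.002,0,0,0,1],[0,0,0,0,0,0,1],[0,0,0,0,0,0,0.3],[0,0,0,0,0,0,0.3],[0,0,0,0,0,0,0.3]]' 40
python3 -m creep '[[0,0,0,0,0,0,0],[0,0,0,0,0,0,0],[0,0,0,0,0,0,0],[0,0,0,0,0,0,0]]' 40
python3 d.py .4618 -.297 .005 -.37
```

```text
t: 5.75
tcp_pos: [0.4623, -0.2951, 0.0051]
eef_rot: [0.159, 1.571, -0.21]
force: [-0.1, 1.1, -0.0]
finger_gap: 0.746
t: 6.25
tcp_pos: [0.4622, -0.2951, 0.005]
eef_rot: [1.567, 1.571, 1.198]
force: [0.3, -0.3, -0.0]
finger_gap: 0.321
tcp [ 0.4622 -0.2951  0.005 ] toolshift [-0.     -0.002   0.0003] turn deg [ 0.02  0.   -0.01]
axes y [0.361 0.932 0.   ] z [ 0.932 -0.361  0.   ] q [-0.689  0.618  1.902  0.     0.622 -0.319] F [ 0.25 -0.28 -0.04] gap 0.321 t 6.25
```

```bash
python3 -m creep '[[0,0,0,0,0,0,0],[0,0,0,0,0,0,0]]' 40
python3 - <<'E'
from h import *
s=read_state();im=read_camera('wrist');cv2.imwrite('pics/w3.png',im)
E
```

```text
t: 6.5
tcp_pos: [0.4622, -0.2951, 0.005]
eef_rot: [1.64, 1.571, 1.27]
force: [-0.3, 0.6, 0.3]
finger_gap: 0.113
```

View pics/w3.png

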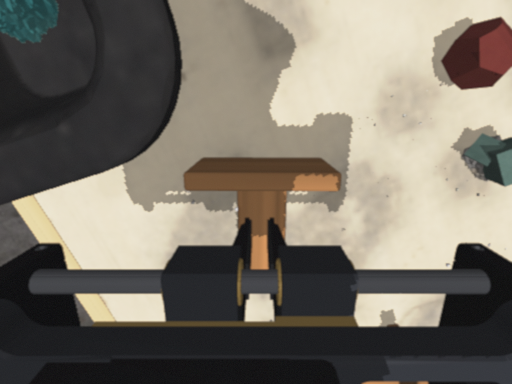

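```bash
python3 - <<'E'
from h import *
s=read_state();print(s['finger_gap'],s['t']);T=KRt_w(s)
print(proj(T,[s['tcp_pos']]+[ s['tcp_pos']+R.from_euler('xyz',s['eef_rot']).apply(v) for v in ([-.019,0,0],[0,0,.018],[-.019,0,.018],[-.025,0,.018])]))
im=cv2.imread('pics/w3.png');crop(im,180,150,160,120,5,'pics/w3b.png')
im=read_camera('side');crop(im,280,180,100,100,6,'pics/s3.png')
E
```

```text
0.06895493493624187 6.55
[[259.7633987  213.13144232]
 [259.82221625 222.26115192]
 [281.46436742 213.14553535]
 [283.43347181 222.27631022]
 [284.12937683 225.50323518]]
```

View pics/w3b.png

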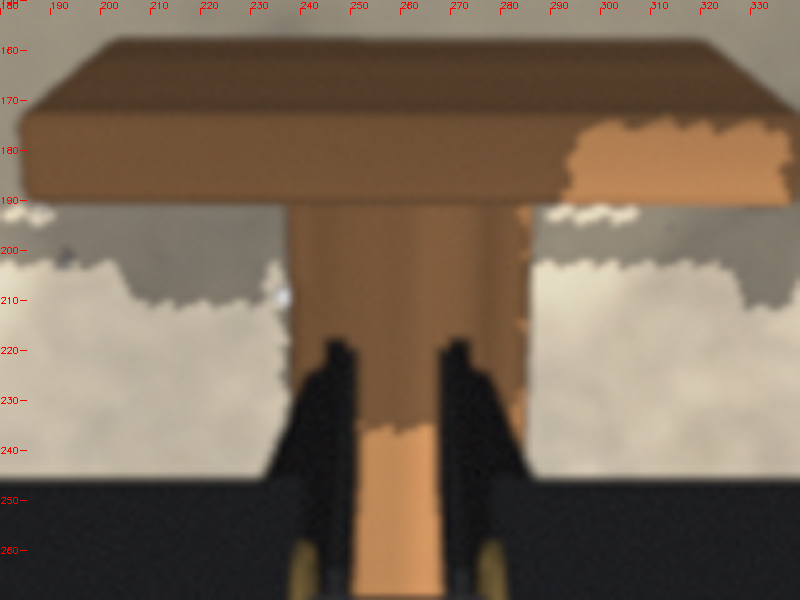

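View pics/s3.png

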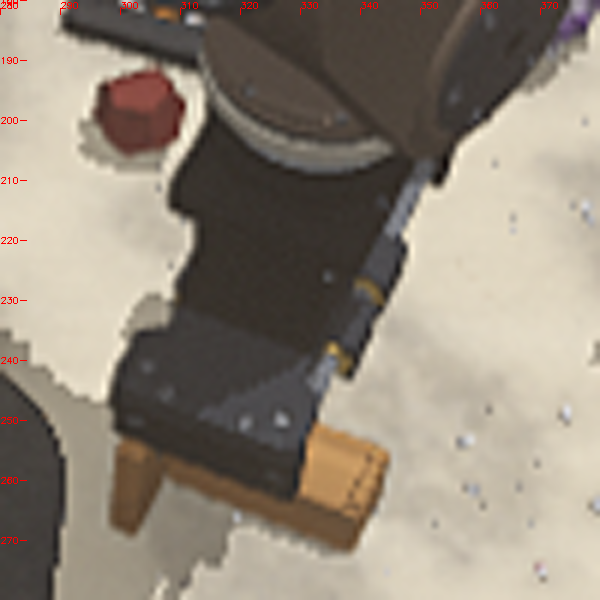

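```bash
python3 - <<'E'
from h import *
s=read_state()
im=read_camera('side');cv2.imwrite('pics/s4.png',im)
t=read_camera('top');cv2.imwrite('pics/t4.png',t)
print(read_state()['finger_gap'],s['tcp_pos'])
M=R.from_euler('xyz',s['eef_rot'])
w=lambda v:s['tcp_pos']+M.apply(np.array(v))
P=[w([-.078,a*.0375,b*.09]) for a in(1,-1) for b in (1,-1)]
for n,i in (('side',im),('top',t)):
    for k,off in ((0,(0,0,255)),(.05,(0,255,0))):
        for p in P:
            u=proj(KRt(n),[p+np.array([0,0,k])])[0];print(n,u.round(1));cv2.circle(i,tuple(int(x) for x in u.round()),1,off,-1)
    crop(i,270,140,130,150,4 if 0 else 4,f'pics/{n}4b.png')
E
```

```text
0.005480749882117528 [ 0.46223379 -0.29504133  0.00499654]
side [324.8 207.1]
side [294.4 264.1]
side [354.5 217.8]
side [326.5 277.3]
side [326.8 193.4]
side [295.4 251.1]
side [357.6 204.2]
side [328.8 264.5]
top [312.  188.4]
top [288.6 249.3]
top [337.5 198.4]
top [314.5 259.7]
top [314.3 185.2]
top [290.  248.4]
top [340.8 195.5]
top [317.  259.2]
```

View pics/side4b.png

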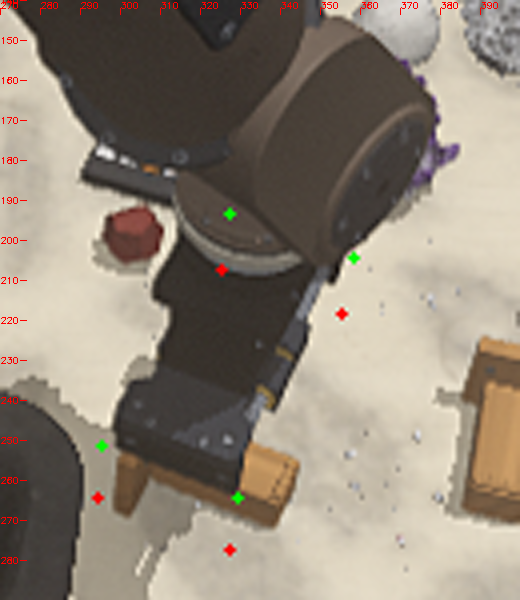

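View pics/top4b.png

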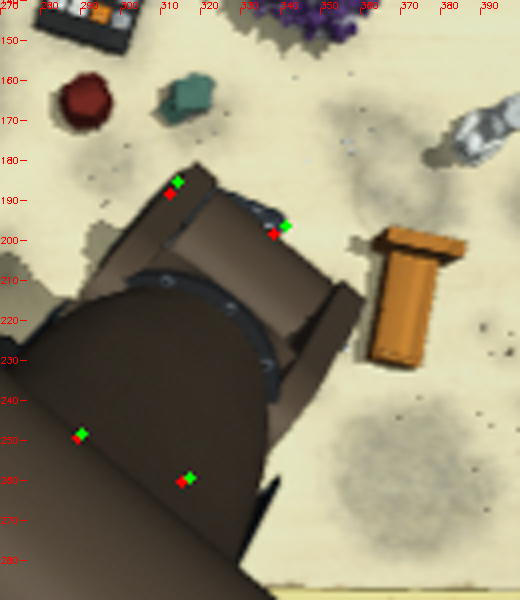

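```bash
python3 -m creep '[[-0.05,0,0,0,0,0,0.4],[-0.05,0,0,0,0,0,0.4],[-0.05,0,0,0,0,0,0.4],[0,0,0,0,0,0,0.4],[0,0,0,0,0,0,0.4]]'
python3 - <<'E'
from h import *
s=read_state();print(s)
for n in('side','wrist','top'):cv2.imwrite(f'pics/{n}5.png',read_camera(n))
M=R.from_euler('xyz',s['eef_rot']);w=lambda v:s['tcp_pos']+M.apply(np.array(v))
i=cv2.imread('pics/side5.png')
P=[w([x,0,0]) for x in (0,-.02,-.04,-.06)];print(proj(KRt('side'),P).round(1))
for u in proj(KRt('side'),P):cv2.circle(i,tuple(int(x) for x in u.round()),1,(0,0,255),-1)
crop(i,270,100,130,150,4,'pics/s5b.png')
i=cv2.imread('pics/wrist5.png')
for u in proj(KRt_w(s),P):cv2.circle(i,tuple(int(x) for x in u.round()),1,(0,0,255),-1)
crop(i,180,150,160,120,5,'pics/w5b.png')
E
```

```text
t: 7.32
tcp_pos: [0.4619, -0.2948, 0.1544]
eef_rot: [2.66, 1.57, 2.29]
force: [0.4, 0.3, 0.7]
finger_gap: 0.393
{'t': 7.325, 'qpos': array([-6.88719970e-01,  4.05847588e-01,  1.77387601e+00,  1.27664386e-04,
        9.62507496e-01, -3.19046977e-01]), 'qvel': array([-0.00159647,  0.02274462,  0.00723018, -0.00274932,  0.00122788,
       -0.00042258]), 'joint_efforts': array([ 6.59136660e-02, -5.51707006e+01, -2.43462074e+01,  5.80060075e-02,
        9.84112616e-02,  6.59641755e-04]), 'tcp_pos': array([ 0.46186072, -0.29479923,  0.15442688]), 'eef_rot': array([2.65997253, 1.57014935, 2.29022655]), 'force': array([0.39367703, 0.28110588, 0.69330416]), 'ft_torque': array([-0.07790296,  0.08848195, -0.00289801]), 'finger_gap': 0.39307183423982633}
[[328.6 220.8]
 [329.5 215. ]
 [330.4 209. ]
 [331.4 202.9]]
```

View pics/s5b.png

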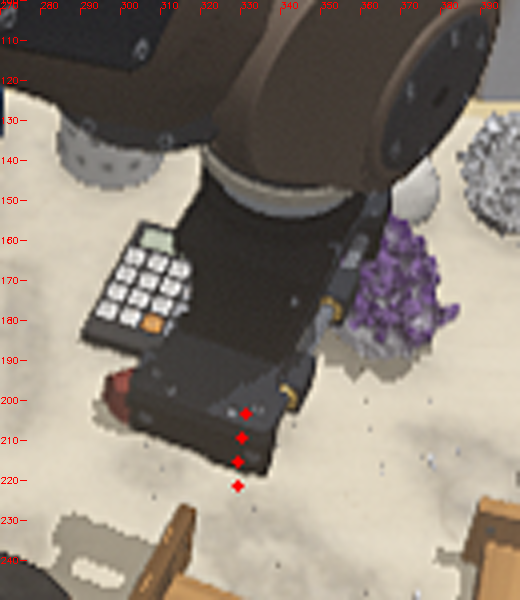

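View pics/w5b.png

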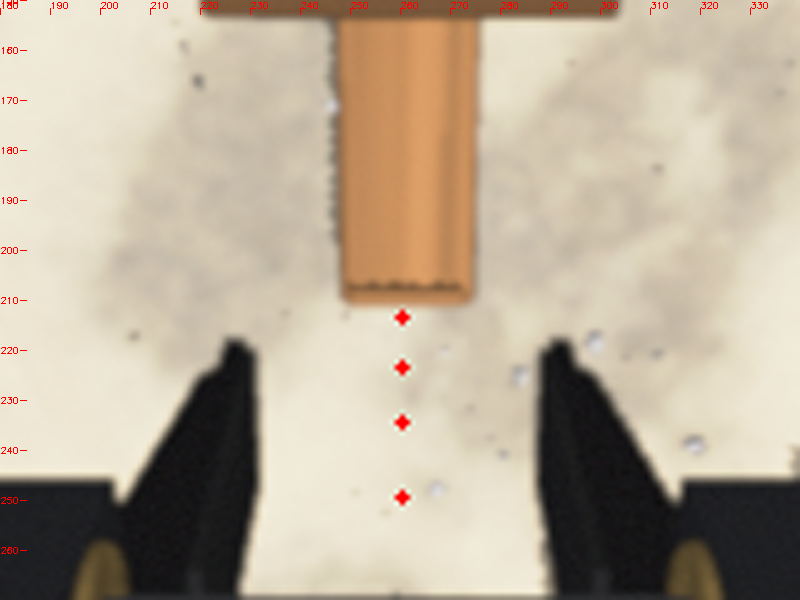

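```bash
python3 - <<'E'
from h import *
from scipy.optimize import least_squares
p=camera_params('wrist');K=np.array([[p['fx'],0,p['cx']],[0,p['fy'],p['cy']],[0,0,1.]])
H=np.linalg.inv(p['hand_eye']);c=(K,R.from_matrix(H[:3,:3]).as_rotvec(),H[:3,3])
for g,l,r,v in((.393,231,288,219),(.998,188,331.5,220),(.113,250.5,267,219.5)):
    h=g*.095/2
    q=least_squares(lambda a:(proj(c,[(a[0],a[1],-h),(a[0],a[1],h)])-[(l,v),(r,v)]).ravel(),[-.03,.01]);print(g,q.x,q.fun.round(1))
for x in(0,-.02,-.03,-.045):print(x,proj(c,[(x,.01,-.0187),(x,.01,.0187)]).round(1).tolist())
im=cv2.imread('pics/wrist5.png');crop(im,130,200,260,184,3,'pics/w5c.png')
E
```

```text
0.393 [-0.04521182  0.01361258] [ 0.5 -0.   0.4  0. ]
0.998 [-0.0440488   0.01241562] [ 0.2 -0.   0.2  0. ]
0.113 [-0.04373078  0.01263803] [ 1.3 -0.   1.1  0. ]
0 [[236.9, 201.7], [282.6, 201.7]]
-0.02 [[234.9, 210.4], [284.8, 210.5]]
-0.03 [[233.7, 215.4], [286.1, 215.5]]
-0.045 [[231.6, 223.9], [288.3, 224.0]]
```

View pics/w5c.png

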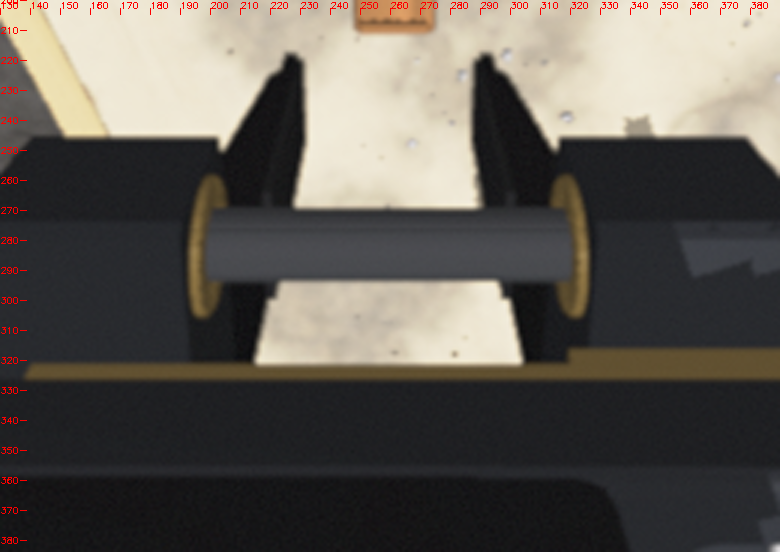

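```bash
python3 -m creep '[[0,0,0,0,0,0,0.8],[0,0,0,0,0,0,0.8],[0,0,0,0,0,0,0.8],[0.04,0,0,0,0,0,0.8],[0.04,0,0,0,0,0,0.8]]'
python3 -m creep '[[0.04,0,0,0,0,0,0.8],[0.025,0,0,0,0,0,0.8],[0.01,0,0,0,0,0,0.8],[0,0,0,0,0,0,0.8]]'
python3 d.py .4618 -.297 -.037 -.37
python3 - <<'E'
from h import *
cv2.imwrite('pics/w6.png',read_camera('wrist'))
E
```

```text
t: 8.1
tcp_pos: [0.4624, -0.2952, 0.0744]
eef_rot: [-0.252, 1.569, -0.622]
force: [0.6, -0.1, -0.7]
finger_gap: 0.793
t: 8.6
tcp_pos: [0.4622, -0.2951, -0.0001]
eef_rot: [2.648, 1.57, 2.278]
force: [0.1, -0.5, -0.4]
finger_gap: 0.8
tcp [ 4.622e-01 -2.951e-01 -1.000e-04] toolshift [ 0.0369 -0.002   0.0003] turn deg [ 0.02 -0.03 -0.01]
axes y [0.361 0.932 0.   ] z [ 0.932 -0.361 -0.   ] q [-0.689  0.626  1.904  0.     0.612 -0.319] F [ 0.1  -0.53 -0.36] gap 0.8 t 8.6
```

View pics/w6.png

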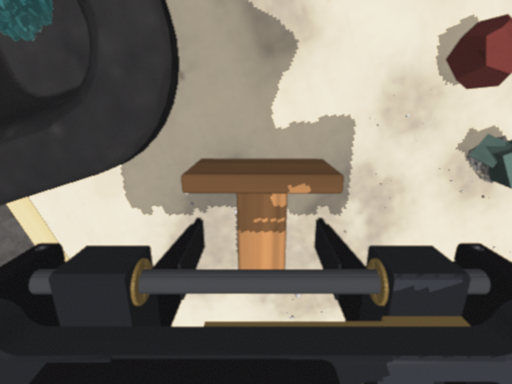

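```bash
python3 -m creep '[[0.015,0,0,0,0,0,0.8],[0.008,0,0,0,0,0,0.8],[0.006,0,0,0,0,0,0.8],[0,0,0,0,0,0,0.8]]'
python3 -m creep '[[0.004,0,0,0,0,0,0.8],[0.003,0,0,0,0,0,0.8],[0,0,0,0,0,0,0.8]]'
python3 -m creep '[[0,0,0,0,0,0,0.3],[0,0,0,0,0,0,0.1],[0,0,0,0,0,0,0],[0,0,0,0,0,0,0],[0,0,0,0,0,0,0]]' 40
python3 -m creep '[[0,0,0,0,0,0,0],[0,0,0,0,0,0,0]]' 40
```

```text
t: 9.15
tcp_pos: [0.462, -0.2949, -0.0295]
eef_rot: [2.742, 1.57, 2.372]
force: [0.2, -0.1, -0.7]
finger_gap: 0.8
t: 9.52
tcp_pos: [0.4621, -0.295, -0.0362]
eef_rot: [2.485, 1.57, 2.115]
force: [-0.2, -0.3, -0.1]
finger_gap: 0.803
t: 10.15
tcp_pos: [0.4623, -0.2951, -0.036]
eef_rot: [0.037, 1.571, -0.333]
force: [0.6, 0.4, -0.6]
finger_gap: 0.376
t: 10.4
tcp_pos: [0.4623, -0.2951, -0.036]
eef_rot: [0.118, 1.571, -0.251]
force: [0.4, 0.1, 0.6]
finger_gap: 0.379
```

```bash
python3 -m creep '[[-0.02,0,0,0,0,0,0],[-0.03,0,0,0,0,0,0],[-0.04,0,0,0,0,0,0],[-0.04,0,0,0,0,0,0],[0,0,0,0,0,0,0]]' 40
python3 d.py .576 -.016 .073 -1.77
python3 - <<'E'
from h import *
s=read_state();im=read_camera('wrist');cv2.imwrite('pics/w7.png',im)
E
```

```text
t: 11.02
tcp_pos: [0.4631, -0.2957, 0.0963]
eef_rot: [-0.304, 1.566, -0.674]
force: [-0.6, 0.2, -2.8]
finger_gap: 0.373
tcp [ 0.4631 -0.2957  0.0963] toolshift [0.023  0.3017 0.0042] turn deg [80.24  0.25 -0.1 ]
axes y [ 0.361  0.932 -0.001] z [ 0.932 -0.361  0.004] q [-0.689  0.48   1.835  0.     0.823 -0.319] F [-0.55  0.22 -2.8 ] gap 0.373 t 11.025
```

View pics/w7.png

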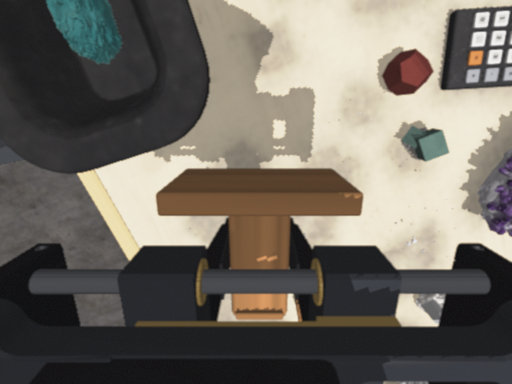

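```bash
python3 -m creep '[[0,0,0,10.2,0,0,0],[0,0,0,10.2,0,0,0],[0,0,0,10.2,0,0,0],[0,0,0,10.2,0,0,0],[0,0,0,10.2,0,0,0]]' 40
python3 -m creep '[[0,0,0,10.2,0,0,0],[0,0,0,10.2,0,0,0],[0,0,0,8.8,0,0,0],[0,0,0,0,0,0,0]]' 40
python3 d.py .517 -.004 .073 -1.77
python3 - <<'E'
from h import *
from scipy.optimize import least_squares
p=camera_params('wrist');K=np.array([[p['fx'],0,p['cx']],[0,p['fy'],p['cy']],[0,0,1.]])
H=np.linalg.inv(p['hand_eye']);c=(K,R.from_matrix(H[:3,:3]).as_rotvec(),H[:3,3])
for l,r,v in((187,335,169.5),(158,361.5,193.5)):
    q=least_squares(lambda a:(proj(c,[(a[0],a[1],-.048+a[2]),(a[0],a[1],.048+a[2])])-[(l,v),(r,v)]).ravel(),[-.03,.01,0]);print(q.x,q.fun.round(1))
im=cv2.imread('pics/w7.png');crop(im,140,150,240,100,3,'pics/w7c.png')
E
```

```text
t: 11.7
tcp_pos: [0.4614, -0.2945, 0.0921]
eef_rot: [-2.578, 1.568, 2.44]
force: [0.4, 0.4, -2.5]
finger_gap: 0.373
t: 12.2
tcp_pos: [0.4616, -0.2946, 0.0925]
eef_rot: [-2.089, 1.568, 2.426]
force: [0.0, -0.0, -1.9]
finger_gap: 0.377
tcp [ 0.4616 -0.2946  0.0925] toolshift [ 0.0199 -0.0026 -0.2958] turn deg [ 0.09 -0.08  0.13]
axes y [ 0.981 -0.196 -0.002] z [-0.196 -0.981 -0.001] q [-0.689  0.485  1.838  0.     0.821  1.08 ] F [ 0.03 -0.01 -1.91] gap 0.377 t 12.2
[-0.03770547  0.04359229  0.00010099] [ 0.  -0.1 -0.   0.1]
[-0.08799224  0.04295819 -0.00078942] [ 0.  -0.1 -0.   0.1]
```

View pics/w7c.png

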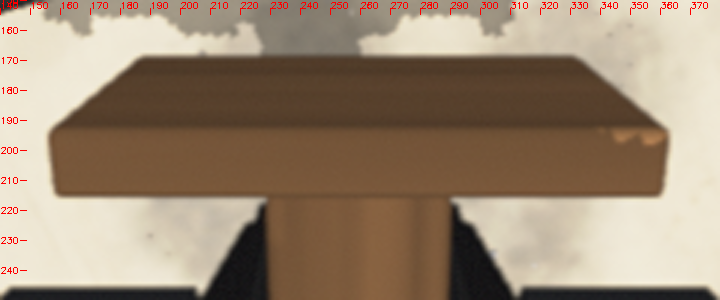

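```bash
python3 -m creep '[[0,0,-0.0493,0,0,0,0],[0,0,-0.0493,0,0,0,0],[0,0,-0.0493,0,0,0,0],[0,0,-0.0493,0,0,0,0],[0.007,-0.001,-0.0493,0,0,0,0]]' 40
python3 -m creep '[[0.007,-0.0015,-0.0493,0,0,0,0],[0.006,0,0,0,0,0,0],[0,0,0,0,0,0,0]]' 40
python3 d.py .5787 -.0165 .073 -1.77
python3 - <<'E'
from h import *
for n in('side','wrist','top'):cv2.imwrite(f'pics/{n}8.png',read_camera(n))
crop(cv2.imread('pics/side8.png'),170,110,110,110,5,'pics/s8b.png')
E
```

```text
t: 12.82
tcp_pos: [0.5099, -0.0516, 0.0865]
eef_rot: [-1.98, 1.571, 2.538]
force: [1.0, -0.7, -2.9]
finger_gap: 0.378
t: 13.2
tcp_pos: [0.5175, -0.0047, 0.0731]
eef_rot: [-1.485, 1.569, 3.032]
force: [0.0, -0.2, -1.0]
finger_gap: 0.378
tcp [ 0.5175 -0.0047  0.0731] toolshift [ 0.      0.0623 -0.0004] turn deg [0.2  0.01 0.1 ]
axes y [ 0.981 -0.195 -0.002] z [-0.195 -0.981  0.   ] q [-0.137  0.478  1.928 -0.     0.738  1.63 ] F [ 0.02 -0.16 -0.96] gap 0.378 t 13.2
```

View pics/s8b.png

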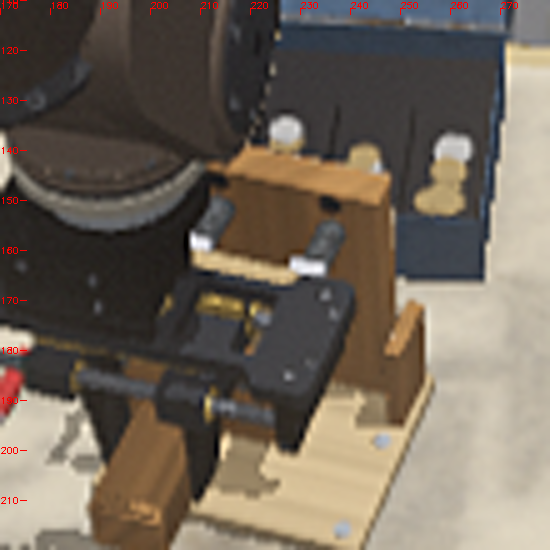

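View pics/wrist8.png

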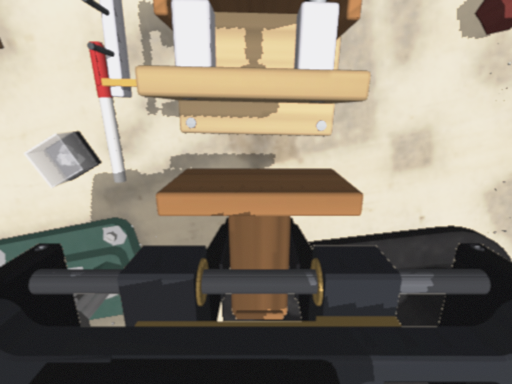

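View pics/top8.png

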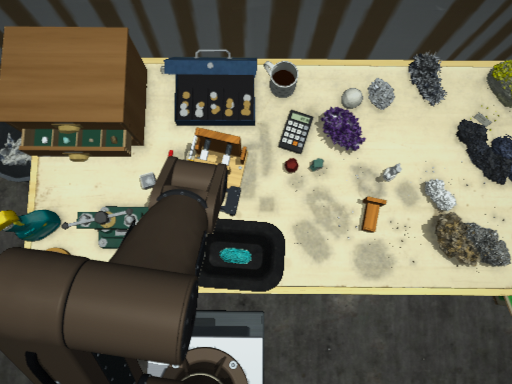

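```bash
python3 - <<'E'
from h import *
crop(cv2.imread('pics/wrist8.png'),90,40,300,140,2 and 2,'pics/w8a.png')
im=cv2.imread('pics/wrist8.png');crop(im,95,50,80,60,8,'pics/w8l.png');crop(im,330,50,60,60,8,'pics/w8r.png')
E
```

```text
(no output)
```

View pics/w8l.png

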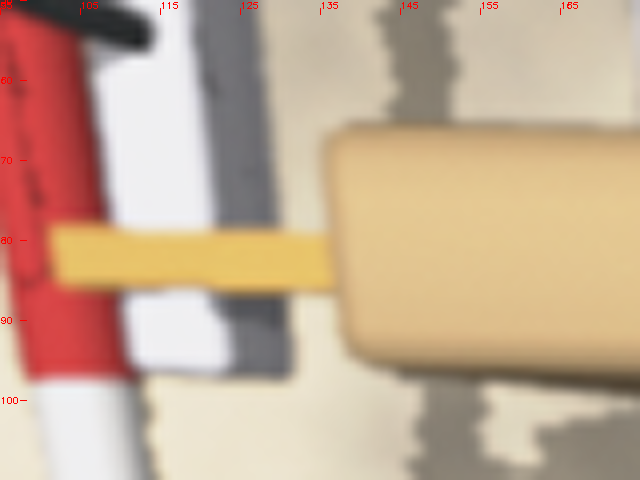

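View pics/w8r.png

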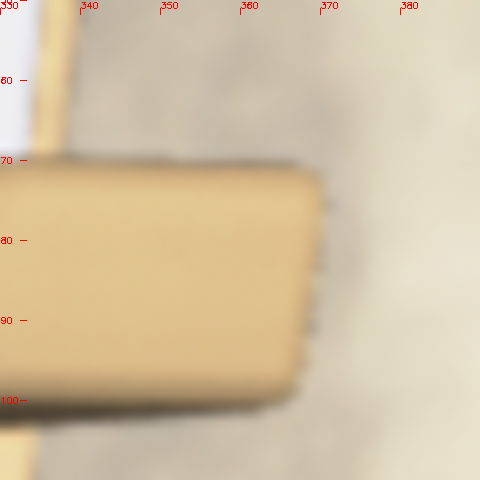

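```bash
python3 - <<'E'
from h import *
from scipy.optimize import least_squares
p=camera_params('wrist');K=np.array([[p['fx'],0,p['cx']],[0,p['fy'],p['cy']],[0,0,1.]])
H=np.linalg.inv(p['hand_eye']);c=(K,R.from_matrix(H[:3,:3]).as_rotvec(),H[:3,3])
uv=np.array([(135.5,66),(138.5,95.7),(370,70.5),(366.5,100.2)])
def f(a):
    o=np.array([(.012,-.048),(0,-.048),(.012,.048),(0,.048)])
    cs,sn=np.cos(a[3]),np.sin(a[3])
    P=np.c_[np.full(4,a[0]),a[1]+cs*o[:,0]-sn*o[:,1],a[2]+sn*o[:,0]+cs*o[:,1]]
    return (proj(c,P)-uv).ravel()
q=least_squares(f,[-.09,.1,0,0]);print(q.x,q.fun.round(1))
E
sed -n 1,1p /dev/null
```

```text
[-0.08939587  0.08533198 -0.00382249  0.01748298] [-0.  -0.7  0.2  0.7  0.1 -0.6 -0.3  0.6]
```

```bash
python3 -m creep '[[0,0.01,-0.003,0.8,0,0,0],[0,0.012,0,0,0,0,0],[0,0.008,0,0,0,0,0],[0,0.003,0,0,0,0,0],[0,0,0,0,0,0,0]]' 40
python3 d.py .5787 -.0165 .073 -1.785
python3 - <<'E'
from h import *
im=read_camera('wrist');cv2.imwrite('pics/w9.png',im)
crop(im,110,60,290,160,2 and 2,'pics/w9b.png')
E
```

```text
t: 13.98
tcp_pos: [0.551, -0.0085, 0.0739]
eef_rot: [-1.83, 1.571, 2.67]
force: [-0.2, -0.3, -1.5]
finger_gap: 0.376
tcp [ 0.551  -0.0085  0.0739] toolshift [0.0009 0.0288 0.002 ] turn deg [ 0.09 -0.    0.02]
axes y [ 0.977 -0.211 -0.   ] z [-0.211 -0.977 -0.   ] q [-0.135  0.515  1.847  0.     0.78   1.648] F [-0.23 -0.31 -1.46] gap 0.376 t 13.975
```

View pics/w9b.png

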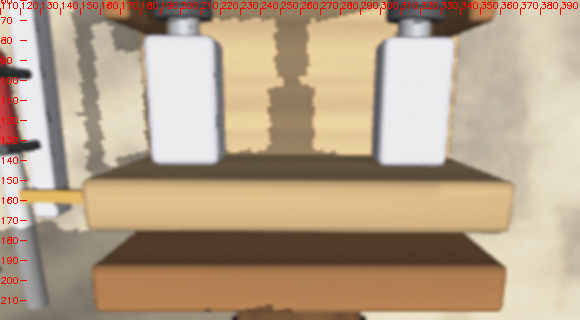

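```bash
python3 -m creep '[[0.001,0.003,0,0,0,0,0],[0,0.003,0,0,0,0,0],[0,0.003,0,0,0,0,0],[0,0.003,0,0,0,0,0],[0,0,0,0,0,0,0]]' 40
python3 d.py .5787 -.0165 .073 -1.785
```

```text
t: 14.65
tcp_pos: [0.5627, -0.0109, 0.073]
eef_rot: [-1.886, 1.57, 2.614]
force: [-2.9, 0.3, -0.7]
finger_gap: 0.377
tcp [ 0.5627 -0.0109  0.073 ] toolshift [-0.      0.0168  0.002 ] turn deg [ 0.09 -0.01  0.02]
axes y [ 0.977 -0.211 -0.   ] z [-0.211 -0.977 -0.   ] q [-0.137  0.53   1.819  0.     0.793  1.646] F [-2.89  0.29 -0.67] gap 0.377 t 14.65
```

```bash
python3 -m creep '[[0,0.003,0,0,0,0,0],[0,0.003,0,0,0,0,0],[0,0,0,0,0,0,0]]' 40
python3 d.py .5787 -.0165 .073 -1.785
python3 - <<'E'
from h import *
im=read_camera('wrist');cv2.imwrite('pics/w10.png',im)
crop(im,110,60,290,160,2,'pics/w10b.png')
E
```

```text
t: 15.02
tcp_pos: [0.5684, -0.0122, 0.0729]
eef_rot: [-1.699, 1.57, 2.8]
force: [-6.0, 1.6, 0.6]
finger_gap: 0.371
tcp [ 0.5684 -0.0122  0.0729] toolshift [-0.0001  0.011   0.002 ] turn deg [ 0.09 -0.01  0.04]
axes y [ 0.977 -0.211 -0.001] z [-0.211 -0.977 -0.   ] q [-0.138  0.537  1.804  0.     0.801  1.646] F [-6.    1.64  0.61] gap 0.371 t 15.025
```

View pics/w10b.png

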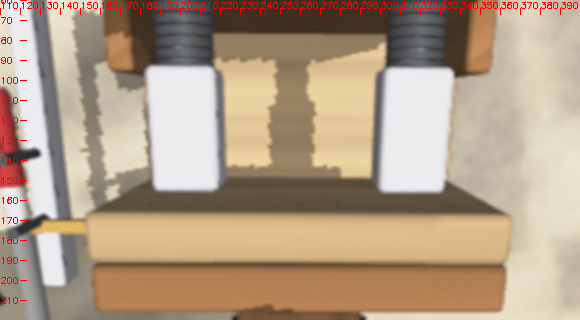

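```bash
python3 -m creep '[[0,0.003,0,0,0,0,0],[0,0.003,0,0,0,0,0],[0,0.002,0,0,0,0,0],[0,0,0,0,0,0,0],[0,0,0,0,0,0,0]]' 40
python3 d.py .5787 -.0165 .073 -1.785
python3 - <<'E'
from h import *
im=read_camera('wrist');cv2.imwrite('pics/w11.png',im)
crop(im,100,90,290,130,2,'pics/w11b.png')
cv2.imwrite('pics/s11.png',read_camera('side'))
F=[]
for i in range(6): read_camera('top');F.append(read_state()['force'])
print(np.mean(F,0),np.linalg.norm(np.mean(F,0)[:2]))
crop(im,100,100,60,80,7,'pics/w11c.png')
E
```

```text
t: 15.7
tcp_pos: [0.5754, -0.0137, 0.0729]
eef_rot: [-1.611, 1.569, 2.888]
force: [-9.0, 2.6, 2.5]
finger_gap: 0.374
tcp [ 0.5754 -0.0137  0.0729] toolshift [-0.0001  0.0038  0.002 ] turn deg [ 0.07 -0.01  0.13]
axes y [ 0.977 -0.211 -0.002] z [-0.211 -0.977 -0.   ] q [-0.139  0.545  1.786  0.     0.813  1.645] F [-8.99  2.57  2.52] gap 0.374 t 15.7
[-8.18043444  2.44295545  2.31439231] 8.537419922526254
```

View pics/w11b.png

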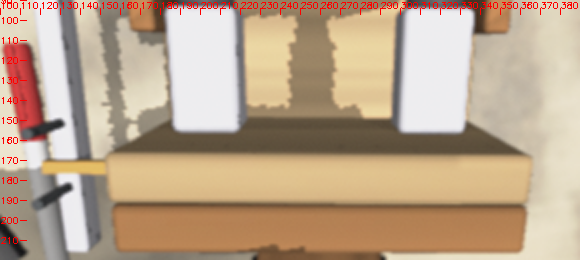

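View pics/w11c.png

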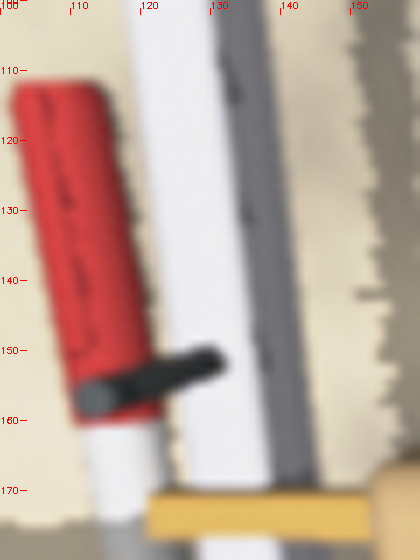

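```bash
Z='x'; python3 -m creep '[[0,0.001,0,0,0,0,0],[0,0,0,0,0,0,0],[0,0,0,0,0,0,0],[0,0,0,0,0,0,0],[0,0,0,0,0,0,0]]' 40
python3 -m creep '[[0,0,0,0,0,0,0],[0,0,0,0,0,0,0],[0,0,0,0,0,0,0],[0,0,0,0,0,0,0],[0,0,0,0,0,0,0]]'
python3 -m creep '[[0,0,0,0,0,0,0],[0,0,0,0,0,0,0],[0,0,0,0,0,0,0],[0,0,0,0,0,0,0],[0,0,0,0,0,0,0]]'
python3 -m creep '[[0,0,0,0,0,0,0],[0,0,0,0,0,0,0],[0,0,0,0,0,0,0],[0,0,0,0,0,0,0],[0,0,0,0,0,0,0]]'
python3 -m creep '[[0,0,0,0,0,0,0],[0,0,0,0,0,0,0],[0,0,0,0,0,0,0],[0,0,0,0,0,0,0],[0,0,0,0,0,0,0]]'
python3 -m creep '[[0,0,0,0,0,0,0],[0,0,0,0,0,0,0],[0,0,0,0,0,0,0],[0,0,0,0,0,0,0],[0,0,0,0,0,0,0]]'
python3 -m creep '[[0,0,0,0,0,0,0],[0,0,0,0,0,0,0],[0,0,0,0,0,0,0],[0,0,0,0,0,0,0],[0,0,0,0,0,0,0]]'
python3 - <<'E'
from h import *
im=read_camera('wrist');cv2.imwrite('pics/w12.png',im)
crop(im,100,90,290,130,2,'pics/w12b.png')
im=read_camera('side');crop(im,170,110,110,110,5,'pics/s12b.png')
E
```

```text
t: 16.73
tcp_pos: [0.5763, -0.0139, 0.0729]
eef_rot: [-1.612, 1.568, 2.887]
force: [-9.6, 2.2, 2.6]
finger_gap: 0.376
t: 17.35
tcp_pos: [0.5763, -0.0139, 0.0729]
eef_rot: [-1.605, 1.568, 2.895]
force: [-8.3, 2.3, 2.8]
finger_gap: 0.378
t: 17.98
tcp_pos: [0.5762, -0.0139, 0.0729]
eef_rot: [-1.604, 1.568, 2.896]
force: [-9.1, 2.3, 1.8]
finger_gap: 0.373
t: 18.6
tcp_pos: [0.5763, -0.0139, 0.073]
eef_rot: [-1.618, 1.568, 2.882]
force: [-9.4, 2.2, 2.8]
finger_gap: 0.375
t: 19.23
tcp_pos: [0.5762, -0.0139, 0.0729]
eef_rot: [-1.61, 1.568, 2.889]
force: [-8.9, 3.0, 2.0]
finger_gap: 0.374
t: 19.85
tcp_pos: [0.5763, -0.0139, 0.0729]
eef_rot: [-1.601, 1.568, 2.899]
force: [-9.4, 2.0, 3.1]
finger_gap: 0.376
t: 20.48
tcp_pos: [0.5763, -0.0139, 0.0729]
eef_rot: [-1.611, 1.568, 2.888]
force: [-7.9, 1.8, 2.3]
finger_gap: 0.377
```

View pics/w12b.png

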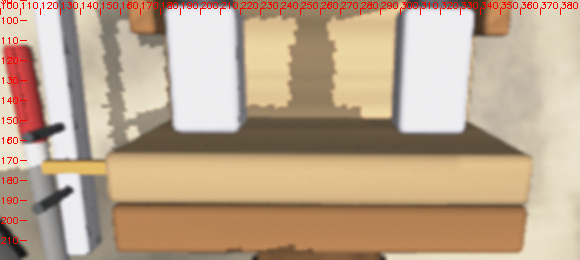

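View pics/s12b.png

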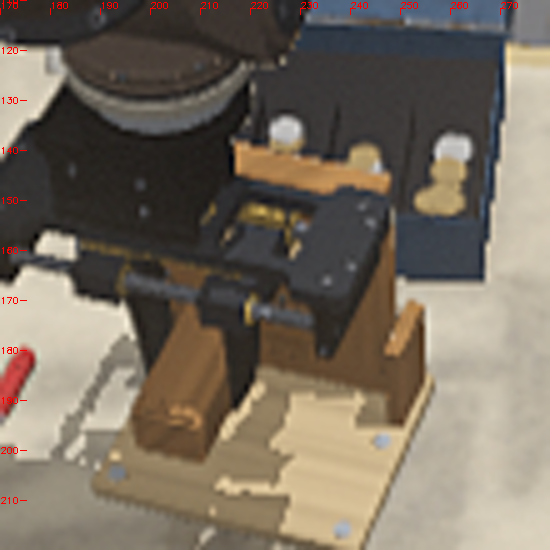

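```bash
python3 - <<'E'
from bench import *
print(sign_off()); 
E
```

```text
the job is handed in; nothing more can be done
None
```

The wide ledge is gripped at 40 N and held flat against the panel, and the job was handed in at about 20.6 s with the arm still holding and pressing.

**Last checks**
- **Pointer:** in the wrist picture it stands about midway between the two pins.
- **Force:** horizontal readings were about 8 to 10 N over the last 4.4 s, with the tool still to within 0.1 mm. That average is a little under the 10 N for exact midway, but well inside the 6 to 14 N between the pins.
- **Edges:** before contact, the sides lined up within about 1 mm and the tops within about 2 mm. I saw no slip or gap after pressing.
- **Other things:** I did not measure the narrow ledge and the bystanders again at the end. The pictures on the way showed nothing moved.

**Disagreements**
- **Fingertip position:** the fingers end about 44 mm short of the stated tool point. My first grasp closed above the block without touching it. I measured the offset in the wrist picture, went lower, and the second grasp closed on 36 mm as it should.
- **Upward force:** the vertical reading went from about -1.5 N with the ledge hanging to about +2.5 N while pressing. I put this down to friction at the panel and did not correct it.

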